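# Roll the rolling pin onto the blue stripe of the pastry mat

### The job

Roll the rolling pin along the pastry mat by pushing its top with your fingertips, and stop it so that it lies at rest along the blue stripe, on top of it. It must roll there, not be dragged or skidded, and it must not be picked up off the mat; leave the things standing around it alone.

Things in the scene. Friction and masses are not known exactly. Their poses are not given: they have to be found in the camera images.
- pin: rolling pin: pale wooden cylinder 60 mm in diameter, 150 mm long, with a dark 25 mm knob at each end, 214 mm over all, about 0.35 kg. Origin on its axis at mid-length, 30 mm above the mat; x runs along the pin; z points up at the start and turns as it rolls. It starts between the stripes, nearly parallel to them, 75 to 145 mm from each. A fingertip pressed on its top moves twice as far as the pin.
- mat: pale grey-green silicone pastry mat, fixed: 200 mm (x) by 400 mm (y), 3 mm thick. Origin at the centre of its underside, on the worktop. The pin rolls along the mat's y, either way. Friction about 0.6 with mat and fingers; the mat slows the pin: at 0.05 m/s it coasts a few mm, and left alone it stays. Pushed on its top the pin rolls; pushed low on its side it may skid.
- blue_stripe: blue stripe printed across the mat, flush with it: 180 mm long (its x axis), 24 mm wide (its y axis). Origin at its centre, on the mat's top face, 3 mm above the worktop. The blue and the orange stripe may change places
- orange_stripe: orange stripe, the same size as the blue one, on the other side of the pin; not the goal
- spice_jar: spice jar with a red cap, 45 mm in diameter, 106 mm tall, upright on the worktop to the right of the mat; origin at the centre of its underside. Leave alone
- salt_shaker: clear salt shaker with a grey cap, 44 mm in diameter, 90 mm tall, upright to the right of the mat; origin at the centre of its underside. Leave alone
- mug: black mug, 78 mm in diameter, 111 mm with its handle, 78 mm tall, upright behind the mat; origin at the centre of its underside. Leave alone

How it is judged:
At the end, for the whole second after the job is handed in: The pin lies still on the mat: its axis within 12 mm of the middle line of the blue stripe, within 40 mm of centred lengthwise, within 8 degrees of parallel to it; and it has rolled there: its own z axis, up at the start, is over 69 degrees from up, as after rolling any possible distance (y of pin in the frame of blue_stripe between -0.012 and 0.012 m and x of pin in the frame of blue_stripe between -0.04 and 0.04 m and angle between the x axis of pin and the x axis of blue_stripe, either way round below 0.14 rad and angle between pin's own z axis and vertical above 1.2 rad and height (world z) of pin between 0.028 and 0.038 m and linear speed of pin below 0.01 m/s and angular speed of pin below 0.3 rad/s); the robot touches nothing.
It fails at once if the pin is lifted off the mat (its axis 12 mm higher than when lying, or tipped by 15 degrees) (height (world z) of pin above 0.045 m or angle between pin's own x axis and vertical below 1.309 rad or angle between pin's own x axis and vertical above 1.833 rad).
It fails at once if the pin is rolled or knocked off the mat (y of pin in the frame of mat above 0.2 m or y of pin in the frame of mat below -0.2 m).
It fails at once if the spice jar, the salt shaker or the mug is moved by more than 15 mm or tipped (distance of any of spice_jar, salt_shaker, mug from where it was at the start of the episode above 0.015 m or angle between any of spice_jar, salt_shaker, mug's own z axis and vertical above 0.3 rad).
It also fails if it takes over 51 s, if anything falls off the work surface, if the arm or the gripper's body presses on something with over 40 N, if the wrist force passes 120 N, or if a joint passes its speed limit or range.

### The arm

A 7-joint arm with a two-finger parallel gripper is mounted at the origin on a cart in front of the work surface, level with it; the furniture and walls round the work are solid. World frame = base frame: x ahead of the robot, y to its left, z up, the work surface at z = 0. Lengths are in m, angles in rad, forces in N, time in s.
With the tool pointing down it reaches from about 0.35 to 0.9 m from the base axis. Payload 8.1 kg.
Tool frame: the origin (TCP) lies on the centre line of the jaws, within the pads' length; the fingertips stand 19 mm ahead of it and the grasp point (between the pads) is the TCP (arm.tip_reach is the distance from the TCP to the fingertips, in m); z points along the fingers, y is the line along which they close (so a half turn about z gives the same grasp; the last joint's range is limited). The gripper opens to 92 mm and grips with 3 to 60 N. Pads are 19 mm wide; open, the fingers measure 130 mm over their backs; the gripper's body (75 mm by 190 mm) begins 47 mm behind the grasp point.
Start: joints at [1.076, 0.434, 0.025, 1.573, -0.012, 1.134, -0.075], TCP at [0.239, -0.578, 0.246] pointing down, gripper open.
Joint ranges: [-2.62, 2.62], [-0.44, 2.09], [-1.27, 1.32], [0.08, 2.57], [-1.32, 4.46], [0.12, 2], [-2.74, 2.74]. Speed limits (rad/s): [2.22, 2.22, 3.01, 3.01, 3.14, 3.14, 3.14].

### API

Orientations are given as a rotation vector (axis times angle).
In Python, from cell import arm gives the robot as it stands.
- The arm moves only by the tool arm_command, never from a script. Its argument "targets" is a list that holds one entry, the list of rows, each a list of 6 numbers: the shift along the tool's x, y, z in m, then the turn, a rotation vector about the tool's x, y, z in rad. A call has 1 to 10 rows; each row shifts and turns the commanded pose from where the row before left it, along the tool's axes as they then stand; what a row does not reach is not made up. A row lasts 1/8 s, in which the tool goes at most 62.5 mm and 10.7 degrees, less where a joint would pass 70% of its speed; a pose out of reach is approached as far as the arm can. A call with a gripper value outside its range is refused whole. "jaw" is the finger opening in m, from 0 to 0.0918, set as the call begins (left out, the last holds). The fingers move at their own pace and stop on an object; "newtons" is the grip in N (left out, the last holds). Time passes only in rows, so rows that do not move let the fingers close. It gives the time, the measured TCP pose, the force, the opening and the grip force at its end, in the units of the state.
- arm.observe(): the state, without advancing time (a new reading comes with each control period).
- arm.get_image(name): name is "side" or "top" or "wrist"; returns a dict with "pixels" (400x640x3 uint8, red, green, blue), "z_map" (400x640 float32, m along the optical axis (not along the pixel's ray), 0 where there is no reading), "fx", "fy", "cx", "cy" (pixels), "xyz" and "rotation" of the camera in the world; the wrist camera has in their place "T_tool_cam" (4x4, takes a point from camera to tool coordinates, whose origin is the TCP and whose axes are the flange's). Camera axes: x right, y down, z forward; pixel columns grow to the right and rows downward; lengths in m; the calibration is good to about 2 mm. A picture is of the moment at which its call begins: read the wrist's pose just before it.
- arm.sign_off(): hands the job in; it is judged then, once.
The state is a dict: "clock": time; "joints": joint angles; "dq": joint speeds; "joint_efforts": joint torques, N m; "position": TCP position; "ee_rot": TCP orientation; "force": force on the tool from outside, world axes, zero at the start; "ft_torque": the same for the moment, N m; "width": opening from 0.0 (shut) to 1.0 (fully open); "gripper_force": force on a finger pad.
Only numpy, scipy, OpenCV 4.12 (cv2) and the standard library are available. Lean on these libraries where they do the work, as an engineer would, in place of code of your own. Each camera call takes 0.05 s, during which the arm holds its last target. There are 200 camera calls.

## Working session

There is one attempt and no reset: what is moved stays moved. The work goes in short steps, Python scripts to look and compute and a tool call to move; the robot and the scene stay as the last step left them, time stands still between calls to the robot, and variables do not carry over. Pictures are saved under pics/ and viewed, at most 10 in all, crops included, and the job is handed in when it is done.

Besides the shell and the picture viewer there is one more tool, called after "Call:" in YAML: its name, and indented under it one key for each argument. arm_command: Moves the arm, as the interface text tells. Its arguments: {"type":"object","properties":{"targets":{"type":"array","items":{"type":"array","items":{"type":"array","items":{"type":"number"}}}},"jaw":{"type":"number"},"newtons":{"type":"number"}},"required":["targets"]}

```bash
mkdir -p pics; cat > h.py <<'E'
import numpy as np,cv2
from cell import arm
def pts(im):
    z=im["z_map"];v,u=np.indices(z.shape)
    P=np.stack([(u-im["cx"])*z/im["fx"],(v-im["cy"])*z/im["fy"],z],-1)
    R=np.array(im["rotation"])
    return P@R.T+np.array(im["xyz"])
E
python3 - <<'E'
from h import *
im=arm.get_image("top");cv2.imwrite("pics/top1.png",im["pixels"][...,::-1])
P=pts(im);np.savez("top1.npz",P=P,px=im["pixels"])
print(np.array(im["rotation"]),im["xyz"])
hsv=cv2.cvtColor(im["pixels"],cv2.COLOR_RGB2HSV)
for n,lo,hi in(("blue",(95,110,50),(130,255,255)),("orange",(8,130,100),(20,255,255))):
    m=cv2.inRange(hsv,lo,hi)>0
    m&=(P[...,2]<.015)&(P[...,2]>-.01)
    Q=P[m][:,:2];print(n,len(Q));
    if len(Q): print(np.median(Q,0),cv2.minAreaRect(Q.astype(np.float32)))
o=arm.observe();print(o["clock"],o["position"],o["ee_rot"],o["force"])
E
```

```text
Traceback (most recent call last):
  File "h.py", line 7, in pts
    return P@R.T+np.array(im["xyz"])
           ~~~~~^~~~~~~~~~~~~~~~~~~~
ValueError: operands could not be broadcast together with shapes (400,640) (3,)
```

View pics/top1.png

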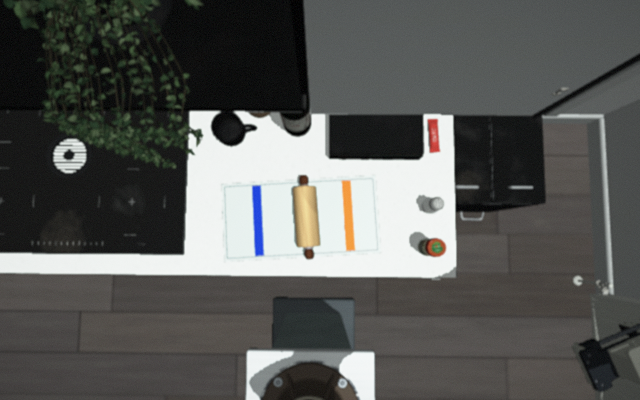

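The top view shows the pin at about (306,217), with the blue stripe to its left at (258,220) and orange to its right at (348,215). The mug is at (230,128), the shaker at (433,204), the jar at (433,246), and the gripper at lower right. The camera rotation is a rotation vector, so I'll fix the helper.

```bash
sed -i 's/R=np.array(im\["rotation"\])/R=cv2.Rodrigues(np.array(im["rotation"],float))[0]/' h.py
cat > meas.py <<'E'
from h import *
im=arm.get_image("top");px=im["pixels"];P=pts(im)
hsv=cv2.cvtColor(px,cv2.COLOR_RGB2HSV)
Z=P[...,2]
v,u=np.indices(Z.shape);box=(u>215)&(u<385)&(v>170)&(v<265)
print("mat z",np.median(Z[205:230,270:285]))
def line(Q,n):
    vx,vy,x0,y0=cv2.fitLine(Q.astype(np.float32),cv2.DIST_L2,0,.01,.01).ravel()
    t=(Q-[x0,y0])@[vx,vy];c=np.array([x0,y0])+(t.max()+t.min())/2*np.array([vx,vy])
    print(n,len(Q),"c",c.round(4),"slope dy/dx deg",np.degrees(np.arctan(vy/vx)).round(2),"len",(t.max()-t.min()).round(3))
for n,lo,hi in(("blue",(100,120,60),(130,255,255)),("orange",(8,170,150),(18,255,255))):
    m=(cv2.inRange(hsv,lo,hi)>0)&box&(Z<.015)
    line(P[m][:,:2],n)
m=box&(Z>.035)&(Z<.09); line(P[m][:,:2],"pin"); print("ztop",np.percentile(Z[m],[50,95]))
m=box&(Z>.055)&(Z<.09); line(P[m][:,:2],"pinbody")
o=arm.observe();print(o["clock"],o["position"],o["ee_rot"],o["force"],o["width"])
E
python3 meas.py
python3 - <<'E'
from h import *
im=arm.get_image("top");P=pts(im)
for u,v in((230,128),(435,204),(433,246),(240,128),(298,115)):print(P[v,u].round(3))
print(cv2.Rodrigues(np.array(arm.observe()["ee_rot"],float))[0].round(3))
E
```

```text
mat z 0.0037146662239258
blue 551 c [0.4764 0.1384] slope dy/dx deg 3.5 len 0.178
orange 435 c [ 0.4918 -0.0931] slope dy/dx deg 3.73 len 0.17
pin 1673 c [0.4844 0.0121] slope dy/dx deg 4.84 len 0.21
ztop [0.05854726 0.0651765 ]
pinbody 1033 c [0.4842 0.0125] slope dy/dx deg 4.67 len 0.149
0.1 [ 0.23844817 -0.57723644  0.24503763] [-3.08016835e+00 -6.11124626e-01  5.96481651e-04] [ 0.03528417  0.327832   -0.44821399] 1.0000524876474042
[0.717 0.215 0.005]
[ 0.515 -0.295  0.086]
[ 0.416 -0.283  0.104]
[0.716 0.188 0.01 ]
[0.697 0.028 0.198]
[[ 0.924  0.382 -0.001]
 [ 0.382 -0.924  0.001]
 [-0.    -0.001 -1.   ]]
```

Call:
arm_command:
  targets:
    - [[0.04,-0.04,0,0,0,0],[0.04,-0.04,0,0,0,0],[0.04,-0.04,0,0,0,0],[0.04,-0.04,0,0,0,0],[0.04,-0.04,0,0,0,0],[0.04,-0.04,0,0,0,0],[0.04,-0.04,0,0,0,0],[0.04,-0.04,0,0,0,0],[0.04,-0.04,0,0,0,0],[0.04,-0.04,0,0,0,0]]
  jaw: 0.07

```text
clock: 1.4
position: [0.456, -0.0536, 0.2458]
ee_rot: [3.081, 0.611, 0.0]
force: [2.1, -1.2, -0.4]
width: 0.761
gripper_force: 0.0
```

Call:
arm_command:
  targets:
    - [[0,0,0.01,0,0,-0.158],[0,0,0.01,0,0,-0.158],[0,0,0.01,0,0,-0.158],[0,0,0.01,0,0,-0.158],[0,0,0,0,0,-0.158],[0,0,0,0,0,-0.158],[0,0,0,0,0,-0.158],[0,0,0,0,0,-0.158],[0,0,0,0,0,0]]

```text
clock: 2.52
position: [0.4555, -0.0554, 0.2056]
ee_rot: [-2.126, -2.312, 0.0]
force: [0.2, -0.4, -0.1]
width: 0.76
gripper_force: 0.0
```

```bash
python3 - <<'E'
from h import *
o=arm.observe();R=cv2.Rodrigues(np.array(o["ee_rot"],float))[0];p=np.array(o["position"])
print(o["clock"],p,o["force"],o["width"]);print(R.round(3))
t=np.array([.4842,.0125,.11])-p
print("to pin centre, tool axes",R.T@t)
im=arm.get_image("wrist");cv2.imwrite("pics/w1.png",im["pixels"][...,::-1])
E
```

```text
2.525 [ 0.45546241 -0.05536542  0.20557554] [ 0.16997894 -0.3584444  -0.05046412] 0.7604242514895843
[[-0.084  0.996 -0.   ]
 [ 0.996  0.084  0.   ]
 [ 0.    -0.    -1.   ]]
to pin centre, tool axes [0.06521096 0.03434438 0.09557323]
```

View pics/w1.png

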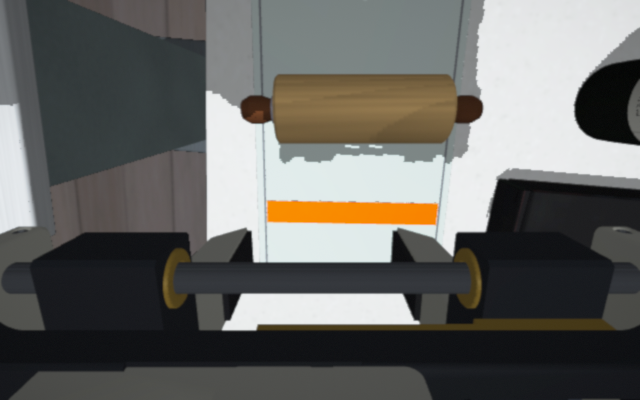

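The wrist view shows the pin level in the image at (365,108), so it's parallel to the jaw line. The orange stripe is at (352,212), on the near side. Next I'll go just behind the pin's top.

Call:
arm_command:
  targets:
    - [[0.028,0.017,0,0,0,0],[0.028,0.017,0.02,0,0,0],[0,0,0.045,0,0,0],[0,0,0.035,0,0,0],[0,0,0.015,0,0,0],[0,0,0.006,0,0,0],[0,0,0.002,0,0,0],[0,0,0.001,0,0,0]]

```text
clock: 3.58
position: [0.4855, 0.0034, 0.0826]
ee_rot: [2.125, 2.312, 0.002]
force: [-0.3, -0.6, -0.6]
width: 0.763
gripper_force: 0.0
```

Call:
arm_command:
  targets:
    - [[0,0,0.002,0,0,0],[0,0,0,0,0,0]]

```text
clock: 3.82
position: [0.4856, 0.0034, 0.0816]
ee_rot: [2.124, 2.312, 0.002]
force: [-5.9, -1.6, 20.4]
width: 0.763
gripper_force: 10.3
```

Call:
arm_command:
  targets:
    - [[0.003,0,-0.0005,0,0,0],[0.006,0,0,0,0,0],[0.006,0,0,0,0,0],[0.006,0,0,0,0,0],[0.006,0,0,0,0,0],[0.005,0,0,0,0,0],[0.002,0,0,0,0,0],[0,0,0,0,0,0]]

```text
clock: 4.82
position: [0.4827, 0.0378, 0.0819]
ee_rot: [2.124, 2.312, 0.002]
force: [-3.6, -0.2, 16.4]
width: 0.765
gripper_force: 8.2
```

```bash
python3 meas.py; python3 - <<'E'
from h import *
im=arm.get_image("side");cv2.imwrite("pics/s1.png",im["pixels"][...,::-1])
E
```

```text
mat z 0.5279619455984752
blue 186 c [0.4761 0.1407] slope dy/dx deg 5.16 len 0.179
orange 445 c [ 0.491  -0.0931] slope dy/dx deg 3.53 len 0.173Traceback (most recent call last):
  File "meas.py", line 14, in <module>
    m=box&(Z>.035)&(Z<.09); line(P[m][:,:2],"pin"); print("ztop",np.percentile(Z[m],[50,95]))
                            ~~~~^^^^^^^^^^^^^^^^^^
  File "meas.py", line 8, in line
    vx,vy,x0,y0=cv2.fitLine(Q.astype(np.float32),cv2.DIST_L2,0,.01,.01).ravel()
                ~~~~~~~~~~~^^^^^^^^^^^^^^^^^^^^^^^^^^^^^^^^^^^^^^^^^^^^
cv2.error: OpenCV(4.12.0) /io/opencv/modules/imgproc/src/linefit.cpp:50: error: (-215:Assertion failed) count > 0 in function 'fitLine2D_wods'
```

View pics/s1.png

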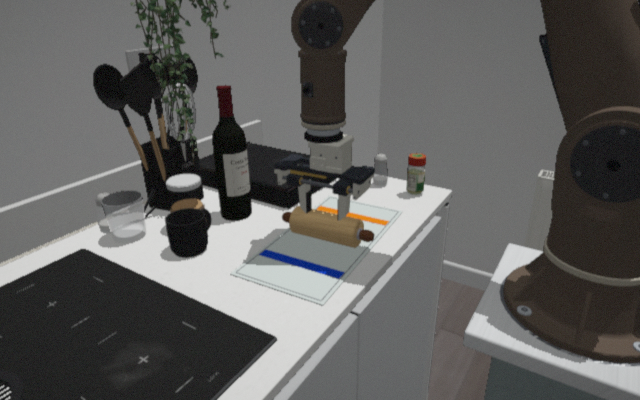

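The side view shows both fingertips on top of the pin at (325,225), and the pin still level on the mat with the blue stripe ahead at (298,262). I'll locate the pin with a cylinder fit on the side depth.

```bash
cat > pin.py <<'E'
from h import *
from scipy.optimize import least_squares
im=arm.get_image("side");P=pts(im);hsv=cv2.cvtColor(im["pixels"],cv2.COLOR_RGB2HSV)
def sel(lo,hi,z0,z1):
    m=(cv2.inRange(hsv,lo,hi)>0)&(P[...,2]>z0)&(P[...,2]<z1)&(abs(P[...,0]-.48)<.13)&(abs(P[...,1]-.03)<.25)
    return P[m]
Q=sel((8,60,60),(25,200,255),.012,.07)
f=lambda a:np.hypot((Q[:,1]-a[0]-a[1]*(Q[:,0]-.48))*np.cos(np.arctan(a[1])),Q[:,2]-.033)-.03
r=least_squares(f,[np.median(Q[:,1]),.08],loss="soft_l1",f_scale=.002)
B=sel((100,120,50),(130,255,255),-.01,.015)
s=np.polyfit(B[:,0]-.48,B[:,1],1)
x=np.percentile(Q[:,0],[1,99])
print(len(Q),"pin y",r.x[0].round(4),"deg",np.degrees(np.arctan(r.x[1])).round(2),"x",x.round(3),x.mean().round(3),"rms",np.sqrt((f(r.x)**2).mean()).round(4))
print(len(B),"blue y",s[1].round(4),"deg",np.degrees(s[0]).round(2),"x",B[:,0].min().round(3),B[:,0].max().round(3))
o=arm.observe();R=cv2.Rodrigues(np.array(o["ee_rot"],float))[0];p=np.array(o["position"])
print("tcp",p.round(4),"remaining",(s[1]-r.x[0]).round(4),"pin from tool x",((r.x[0]+r.x[1]*(p[0]-.48)-p[1])).round(4),"t",o["clock"])
E
python3 pin.py
```

```text
1908 pin y 0.0301 deg 5.19 x [0.385 0.567] 0.476 rms 0.0048
561 blue y 0.1381 deg 3.86 x 0.385 0.565
tcp [0.4826 0.0376 0.0819] remaining 0.108 pin from tool x -0.0072 t 4.975
```

Call:
arm_command:
  targets:
    - [[0,0,-0.01,0,0,0],[-0.0165,0,0,0,0,0],[0,0,0.008,0,0,0],[0,0,0.002,0,0,0],[0.003,0,0,0,0,0],[0.0065,0,0,0,0,0],[0.0085,0,0,0,0,0],[0.0085,0,0,0,0,0],[0.0065,0,0,0,0,0],[0.003,0,0,0,0,0]]

```text
clock: 6.22
position: [0.4807, 0.0575, 0.0816]
ee_rot: [2.124, 2.313, 0.001]
force: [-7.2, -1.0, 31.6]
width: 0.764
gripper_force: 15.8
```

```bash
python3 pin.py
```

```text
1954 pin y 0.0497 deg 5.27 x [0.388 0.567] 0.478 rms 0.0046
572 blue y 0.1383 deg 3.74 x 0.385 0.567
tcp [0.4806 0.0579 0.0816] remaining 0.0886 pin from tool x -0.0081 t 6.275
```

Call:
arm_command:
  targets:
    - [[0,0,-0.01,0,0,0],[-0.0175,0,0,0,0,0],[0,0,0.0075,0,0,0],[0,0,0.0015,0,0,0],[0.003,0,0,0,0,0],[0.0065,0,0,0,0,0.008],[0.0085,0,0,0,0,0.008],[0.0085,0,0,0,0,0],[0.0065,0,0,0,0,0],[0.003,0,0,0,0,0]]

```text
clock: 7.52
position: [0.4788, 0.0759, 0.0818]
ee_rot: [2.142, 2.298, -0.0]
force: [-6.5, -0.9, 25.6]
width: 0.762
gripper_force: 12.7
```

```bash
python3 pin.py
```

```text
2015 pin y 0.0696 deg 4.77 x [0.389 0.567] 0.478 rms 0.0045
571 blue y 0.1382 deg 3.72 x 0.385 0.565
tcp [0.4787 0.0762 0.0818] remaining 0.0687 pin from tool x -0.0067 t 7.575
```

Call:
arm_command:
  targets:
    - [[0,0,-0.01,0,0,0],[-0.016,0,0,0,0,0],[0,0,0.008,0,0,0],[0,0,0.0015,0,0,0],[0.003,0,0,0,0,0],[0.0065,0,0,0,0,0.008],[0.0085,0,0,0,0,0.008],[0.0085,0,0,0,0,0],[0.0065,0,0,0,0,0],[0.003,0,0,0,0,0]]

```text
clock: 8.82
position: [0.4775, 0.0958, 0.0819]
ee_rot: [-2.16, -2.28, 0.001]
force: [-5.6, -0.1, 17.8]
width: 0.766
gripper_force: 9.0
```

Call:
arm_command:
  targets:
    - [[0,0,-0.01,0,0,0],[-0.017,0,0,0,0,0],[0,0,0.008,0,0,0],[0,0,0.002,0,0,0],[0.003,0,0,0,0,0],[0.0065,0,0,0,0,0],[0.0085,0,0,0,0,0],[0.0085,0,0,0,0,0],[0.0065,0,0,0,0,0],[0.003,0,0,0,0,0]]

```text
clock: 10.07
position: [0.4762, 0.1148, 0.0819]
ee_rot: [-2.161, -2.279, 0.001]
force: [-4.9, -0.1, 16.1]
width: 0.761
gripper_force: 8.5
```

```bash
python3 pin.py
```

```text
2135 pin y 0.108 deg 4.6 x [0.381 0.561] 0.471 rms 0.0046
571 blue y 0.1383 deg 3.85 x 0.385 0.564
tcp [0.4762 0.1151 0.0819] remaining 0.0303 pin from tool x -0.0074 t 10.125
```

Call:
arm_command:
  targets:
    - [[0,0,-0.01,0,0,0],[-0.0165,0,0,0,0,0],[0,0,0.008,0,0,0],[0,0,0.002,0,0,0],[0.003,0,0,0,0,0],[0.006,0,0,0,0,0],[0.008,0,0,0,0,0],[0.007,0,0,0,0,0],[0.005,0,0,0,0,0],[0.002,0,0,0,0,0]]

```text
clock: 11.38
position: [0.4756, 0.1293, 0.082]
ee_rot: [-2.161, -2.28, 0.001]
force: [-4.7, -0.1, 17.1]
width: 0.766
gripper_force: 8.2
```

```bash
python3 pin.py
```

```text
2197 pin y 0.1251 deg 4.51 x [0.384 0.563] 0.474 rms 0.0046
381 blue y 0.1426 deg 5.07 x 0.385 0.565
tcp [0.4756 0.1295 0.082 ] remaining 0.0175 pin from tool x -0.0048 t 11.425
```

Call:
arm_command:
  targets:
    - [[0,0,-0.01,0,0,0],[-0.013,0,0,0,0,0],[0,0,0.008,0,0,0],[0,0,0.002,0,0,0],[0.003,0,0,0,0,0],[0.006,0,0,0,0,0],[0.006,0,0,0,0,0],[0.006,0,0,0,0,0],[0.004,0,0,0,0,0],[0.0015,0,0,0,0,0]]

```text
clock: 12.68
position: [0.475, 0.1428, 0.0819]
ee_rot: [-2.161, -2.28, 0.001]
force: [-5.2, -0.3, 15.4]
width: 0.763
gripper_force: 8.0
```

Call:
arm_command:
  targets:
    - [[0,0,0,0,0,0],[0,0,0,0,0,0],[0,0,-0.001,0,0,0],[0,0,-0.005,0,0,0],[0,0,-0.03,0,0,0],[0,0,-0.05,0,0,0],[-0.05,0,-0.03,0,0,0],[-0.06,0,0,0,0,0],[-0.06,0,0,0,0,0],[-0.06,0,0,0,0,0]]

```text
clock: 13.92
position: [0.4875, -0.0896, 0.1978]
ee_rot: [2.162, 2.279, 0.0]
force: [1.7, 0.3, -0.6]
width: 0.765
gripper_force: 0.0
```

```bash
python3 pin.py; python3 - <<'E'
from h import *
im=arm.get_image("side");cv2.imwrite("pics/s2.png",im["pixels"][...,::-1])
E
```

```text
2461 pin y 0.1395 deg 4.72 x [0.371 0.565] 0.468 rms 0.0058
60 blue y 0.1421 deg 6.43 x 0.385 0.563
tcp [ 0.4871 -0.0992  0.1973] remaining 0.0027 pin from tool x 0.2393 t 13.975
```

View pics/s2.png

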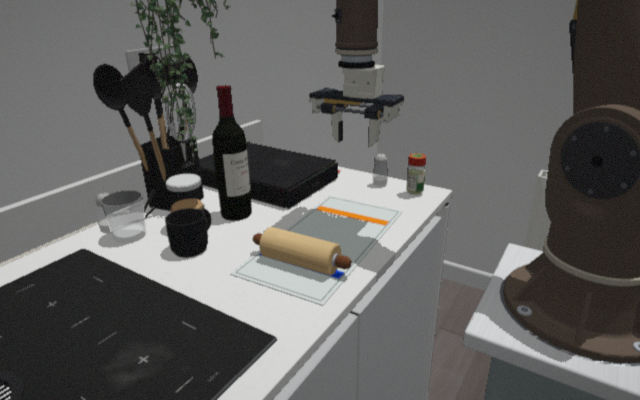

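The pin at (298,250) covers the blue stripe, with a sliver of blue showing at (338,274), and the gripper is clear. I'll cross-check from the top.

```bash
python3 meas.py
```

```text
mat z 0.003986252411785518
blue 5 c [0.4787 0.13  ] slope dy/dx deg 3.5 len 0.172Traceback (most recent call last):
  File "meas.py", line 13, in <module>
    line(P[m][:,:2],n)
    ~~~~^^^^^^^^^^^^^^
  File "meas.py", line 8, in line
    vx,vy,x0,y0=cv2.fitLine(Q.astype(np.float32),cv2.DIST_L2,0,.01,.01).ravel()
                ~~~~~~~~~~~^^^^^^^^^^^^^^^^^^^^^^^^^^^^^^^^^^^^^^^^^^^^
cv2.error: OpenCV(4.12.0) /io/opencv/modules/imgproc/src/linefit.cpp:50: error: (-215:Assertion failed) count > 0 in function 'fitLine2D_wods'
```

```bash
sed -i 's/    line(P\[m\]\[:,:2\],n)/    m.sum()>50 and line(P[m][:,:2],n)/' meas.py; python3 meas.py
```

```text
mat z 0.0039039730751218027
pin 1683 c [0.4754 0.136 ] slope dy/dx deg 4.05 len 0.212
ztop [0.05824621 0.06535689]
pinbody 1051 c [0.4748 0.1376] slope dy/dx deg 4.43 len 0.149
14.125 [ 0.48741313 -0.08870122  0.19742339] [-2.16529903e+00 -2.27545770e+00  2.82503786e-04] [ 0.24634399  0.6086111  -0.08137942] 0.7612334633736062
```

The top view puts the pin within about 1–2 mm and 1° of the blue stripe (0.4764, 0.1384, 3.5°). I'm handing the job in.

```bash
python3 -c "
from cell import arm
print(arm.sign_off())"
```

```text
the job is handed in; nothing more can be done
None
```

The pin was rolled in seven fingertip strokes onto the blue stripe, measured within about 2 mm and 1° of its middle line, and the job is handed in at about 14 s; no verdict was returned.

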